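# Draw a cap board down on four pegs in crossing order

## Task

Pick up the square drift, lay it in the sloping rest and let go, then take it again by its upper end so that you can hold it upright as a push stick. With it, and not with your fingers, press the four pegs of the joint down in crossing order (each peg followed by the one diagonally opposite): about half way on a first round, then fully home on a second, so that the cap board seats evenly. Stand the drift upright in the tool pot when done, and leave the hammer, screwdriver and loose rail where they are.

Things in the scene. Friction and masses are not known exactly. Their poses are not given: they have to be found in the camera images.
- drift: The drift: a loose square hardwood stick, 22 x 22 mm and 170 mm long, with a flush steel hoop near each end; both ends are alike and domed (the last 5 mm). Mass about 0.09 kg. Origin at its centre, x axis along its length. It starts lying flat on the bench (origin 11 mm up), its x axis within 0.4 rad of the robot's +x.
- rest: The sloping rest: a small fixed pale-wood stand, footprint 140 x 60 mm, about 100 mm high; origin at the centre of its underside, z up. Its trough slopes at 45 degrees in its x-z plane, high end towards the robot (-x). The trough's floor is a strip only 18 mm wide (narrower than the drift) and 110 mm long, so the drift's upper 60 mm sticks out free and fingers can straddle its middle.
- rest_seat (a point): Where the drift's centre comes when it lies in the trough against the foot stop, 88 mm above the bench. x: down the slope; y: across; z: square out of the trough, upwards. In this frame the floor is at z = -11 mm, the foot stop at x = +85 mm, and two side walls (inner faces y = +-16 mm, tops at z = +5 mm) run from x = +35 to +85 mm only.
- base: The fixed square wooden base block of the joint, 150 x 150 mm and 50 mm high, origin at the centre of its underside on the bench, z up. A 40 x 26 mm tenon rises from its middle to 68 mm. The four pegs stand at x, y = +-55 mm in its frame.
- cap_top (a point): Centre of the upper face of the cap board, a square pale board 150 x 150 x 18 mm with a mortise for the tenon; z axis square to the board. It follows the pegs down softly, tilting a little. At first it is about 15 mm clear of the base (upper face 83 mm above the bench); seated, its upper face is 68 mm up, flush with the tenon's end.
- pot: The tool pot: a loose, heavy (0.5 kg) dark steel round pot, outer diameter 60 mm, bore 50 mm, 110 mm high, cork-lined inner floor 6 mm up. Origin at the centre of its underside, z up.
- hammer: A hammer lying on the bench, about 0.3 m long; a bystander.
- screwdriver: A screwdriver with a green handle lying on the bench near the robot; a bystander.
- rail_piece: A loose mortised rail, 260 x 45 x 30 mm, lying on the bench beyond the work; a bystander.
- peg0 (a joint): The peg at the (+x,+y) corner of the base; peg0 is diagonally opposite peg2 and peg1 opposite peg3. Travel of this peg in m: 0 = standing at its highest, 0.015 = fully home against a hard stop. It slides straight down with a stiff friction fit (about 6 N to move it, no spring; it stays where it is left). It starts 0 to 2 mm down.
- peg0_top (a point): Centre of the top of the round head of peg0: a dark steel disc 26 mm across and 12 mm thick on the cap board, its top about 95 mm above the bench at first and 80 mm when home.
- peg1 (a joint): The peg at the (-x,+y) corner of the base; peg0 is diagonally opposite peg2 and peg1 opposite peg3. Travel of this peg in m: 0 = standing at its highest, 0.015 = fully home against a hard stop. It slides straight down with a stiff friction fit (about 6 N to move it, no spring; it stays where it is left). It starts 0 to 2 mm down.
- peg1_top (a point): Centre of the top of the round head of peg1: a dark steel disc 26 mm across and 12 mm thick on the cap board, its top about 95 mm above the bench at first and 80 mm when home.
- peg2 (a joint): The peg at the (-x,-y) corner of the base; peg0 is diagonally opposite peg2 and peg1 opposite peg3. Travel of this peg in m: 0 = standing at its highest, 0.015 = fully home against a hard stop. It slides straight down with a stiff friction fit (about 6 N to move it, no spring; it stays where it is left). It starts 0 to 2 mm down.
- peg2_top (a point): Centre of the top of the round head of peg2: a dark steel disc 26 mm across and 12 mm thick on the cap board, its top about 95 mm above the bench at first and 80 mm when home.
- peg3 (a joint): The peg at the (+x,-y) corner of the base; peg0 is diagonally opposite peg2 and peg1 opposite peg3. Travel of this peg in m: 0 = standing at its highest, 0.015 = fully home against a hard stop. It slides straight down with a stiff friction fit (about 6 N to move it, no spring; it stays where it is left). It starts 0 to 2 mm down.
- peg3_top (a point): Centre of the top of the round head of peg3: a dark steel disc 26 mm across and 12 mm thick on the cap board, its top about 95 mm above the bench at first and 80 mm when home.
Things that resemble listed ones, but are neither listed nor needed, are in the scene too. Of the things like the pot, leave any that is blue or white; of the rest the smaller one is meant.

How it is judged:
By the outcome, as a careful person would: the job done as asked, in the order asked, and still so for the second after the job is handed in, with the robot touching nothing.
It also fails if it takes over 72 s, if anything falls off the work surface, if the arm or the gripper's body presses on something with over 40 N, if the wrist force passes 120 N, or if a joint passes its speed limit or range.

## Robot

A 7-joint arm with a two-finger parallel gripper is mounted at the origin on the work surface. World frame = base frame: x ahead of the robot, y to its left, z up, the work surface at z = 0. Lengths are in m, angles in rad, forces in N, time in s.
With the tool pointing down it reaches from about 0.35 to 0.9 m from the base axis. Payload 8.1 kg.
Tool frame: the origin (TCP) lies at the very end of the fingers, on their centre line; the grasp point (between the pads) lies 19 mm behind it (bot.hold_point_z is the distance from the TCP to the grasp point, in m); z points along the fingers, y is the line along which they close (so a half turn about z gives the same grasp; the last joint's range is limited). The gripper opens to 92 mm and grips with 3 to 60 N. Pads are 19 mm wide; open, the fingers measure 130 mm over their backs; the gripper's body (75 mm by 190 mm) begins 47 mm behind the grasp point.
Start: joints at [-1.279, 0.434, 0.025, 1.573, -0.012, 1.134, -0.075], TCP at [0.24, 0.577, 0.227] pointing down, gripper open.
Joint ranges: [-2.62, 2.62], [-0.44, 2.09], [-1.27, 1.32], [0.08, 2.57], [-1.32, 4.46], [0.12, 2], [-2.74, 2.74]. Speed limits (rad/s): [2.22, 2.22, 3.01, 3.01, 3.14, 3.14, 3.14].

## Interface

Orientations are given as a unit quaternion [w, x, y, z].
In Python, from workcell import bot gives the robot as it stands. The module is installed in compiled form; this text tells all that it offers.
- The arm moves only by the tool jog_arm, never from a script. Its argument "plan" is a list that holds one entry, the list of rows, each a list of 5 numbers: the shift along the tool's x, y, z in m, then the turn about the tool's z in rad, then the finger opening in m, from 0 to 0.0918. A call has exactly 8 rows; each row shifts and turns the commanded pose from where the row before left it, along the tool's axes as they then stand; what a row does not reach is not made up. A row lasts 1/8 s, in which the tool goes at most 62.5 mm and 10.7 degrees, less where a joint would pass 70% of its speed; a pose out of reach is approached as far as the arm can. A call with a gripper value outside its range is refused whole. The fingers move at their own pace and stop on an object; "squeeze" is the grip in N (left out, the last holds). Time passes only in rows, so rows that do not move let the fingers close, or fill a call up. It gives the time, the measured TCP pose, the force, the opening and the grip force at its end, in the units of the state.
- bot.get_obs(): the state, without advancing time (a new reading comes with each control period).
- bot.grab_frame(name): name is "side" or "top" or "wrist"; returns (picture, depth): 400x640x3 uint8, red, green, blue; 400x640 float32, m along the optical axis (not along the pixel's ray), 0 where there is no reading.
- bot.camera_info(name): a dict with "camera_matrix" (3x3 intrinsics, pixels), "xyz" and "orientation" of the camera in the world. Camera axes: x right, y up, looking along -z (the intrinsics and any distortion apply to the point x, -y, -z); pixel columns grow to the right and rows downward; lengths in m; the calibration is good to about 2 mm. A picture is of the moment at which its call begins: read the wrist's pose just before it. camera_info takes no time and is no camera call; for the wrist camera it gives the pose at the moment of the call.
- bot.close_job(): hands the job in; it is judged then, once.
The state is a dict: "time": time; "joint_positions": joint angles; "qvel": joint speeds; "joint_torque": joint torques, N m; "ee_pos": TCP position; "tcp_rot": TCP orientation; "force": force on the tool from outside, world axes, zero at the start; "wrist_torque": the same for the moment, N m; "grip_width": finger opening in m; "finger_force": force on a finger pad.
Only numpy, scipy, OpenCV 4.12 (cv2) and the standard library are available. Lean on these libraries where they do the work, as an engineer would, in place of code of your own. Each camera call takes 0.05 s, during which the arm holds its last target. There are 200 camera calls.

## Working session

There is one attempt and no reset: what is moved stays moved. The work goes in short steps, Python scripts to look and compute and a tool call to move; the robot and the scene stay as the last step left them, time stands still between calls to the robot, and variables do not carry over. Pictures are saved under pics/ and viewed, at most 10 in all, crops included, and the job is handed in when it is done.

Besides the shell and the picture viewer there is one more tool, called after "Call:" by a JSON object that holds its "name" and its "arguments", one argument or row to a line. jog_arm: Moves the arm, as the interface text tells. Its arguments: {"type":"object","properties":{"plan":{"type":"array","items":{"type":"array","items":{"type":"array","items":{"type":"number"}}}},"squeeze":{"type":"number"}},"required":["plan"]}

```bash
mkdir -p pics; cat > h.py <<'E'
import numpy as np, cv2, sys
from workcell import bot
from scipy.spatial.transform import Rotation as R
def rot(q): return R.from_quat([q[1],q[2],q[3],q[0]]).as_matrix()
def snap(name,fn=None,save=True):
    ci=bot.camera_info(name); im,d=bot.grab_frame(name)
    if fn: 
        cv2.imwrite(f'pics/{fn}.png',im[:,:,::-1]); np.savez(f'pics/{fn}.npz',im=im,d=d,K=ci['camera_matrix'],t=ci['xyz'],q=ci['orientation'])
    return im,d,ci
def load(fn):
    z=np.load(f'pics/{fn}.npz'); return z['im'],z['d'],dict(camera_matrix=z['K'],xyz=z['t'],orientation=z['q'])
def cloud(d,ci):
    K=np.array(ci['camera_matrix']); v,u=np.mgrid[0:d.shape[0],0:d.shape[1]]
    p=np.stack([(u-K[0,2])/K[0,0]*d,-(v-K[1,2])/K[1,1]*d,-d],-1)
    P=p@rot(ci['orientation']).T+np.array(ci['xyz']); P[d==0]=np.nan; return P
E
python3 - <<'E'
from h import *
o=bot.get_obs(); print({k:np.round(v,3) for k,v in o.items()}, bot.hold_point_z)
print(rot(o['tcp_rot']).round(3))
for n in ('top','side'):
    im,d,ci=snap(n,n+'0'); print(n,ci)
E
```

```text
{'time': np.float64(0.0), 'joint_positions': array([-1.279,  0.435,  0.025,  1.574, -0.012,  1.134, -0.075]), 'qvel': array([-0.001,  0.   ,  0.002,  0.001, -0.   ,  0.001,  0.   ]), 'joint_torque': array([ 1.0000e-03, -6.6786e+01,  9.8500e-01, -3.1444e+01, -6.1000e-02,
        4.3000e-02,  0.0000e+00]), 'ee_pos': array([0.24 , 0.576, 0.226]), 'tcp_rot': array([-0.   ,  0.196,  0.981, -0.001]), 'force': array([-1.133, -0.021,  0.016]), 'wrist_torque': array([-0.038,  0.013,  0.004]), 'finger_force': np.float64(0.0), 'grip_width': np.float64(0.092)} 0.0188
[[-0.923  0.385 -0.   ]
 [ 0.385  0.923 -0.001]
 [-0.    -0.002 -1.   ]]
top {'camera_matrix': array([[382.58969005,   0.        , 316.39584999],
       [  0.        , 382.58969005, 194.14112573],
       [  0.        ,   0.        ,   1.        ]]), 'xyz': array([ 0.44617082, -0.11034873,  1.00285688]), 'orientation': array([-0.70472667, -0.0639479 ,  0.04690191,  0.70503276])}
side {'camera_matrix': array([[363.79740865,   0.        , 324.54293739],
       [  0.        , 363.79740865, 193.51985453],
       [  0.        ,   0.        ,   1.        ]]), 'xyz': array([0.41831802, 0.6418437 , 0.65574913]), 'orientation': array([-0.0707988 , -0.04418279,  0.44761262,  0.89032486])}
```

View pics/top0.png

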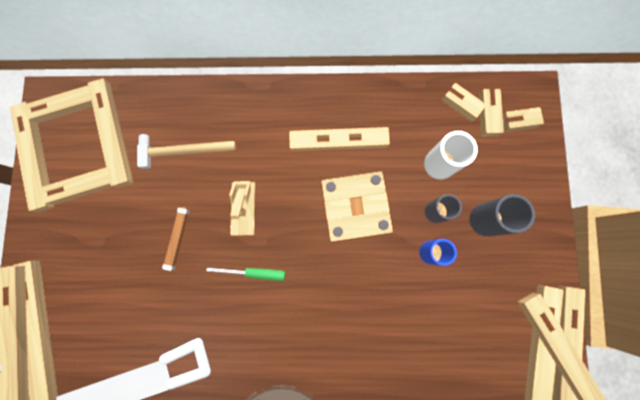

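View pics/side0.png

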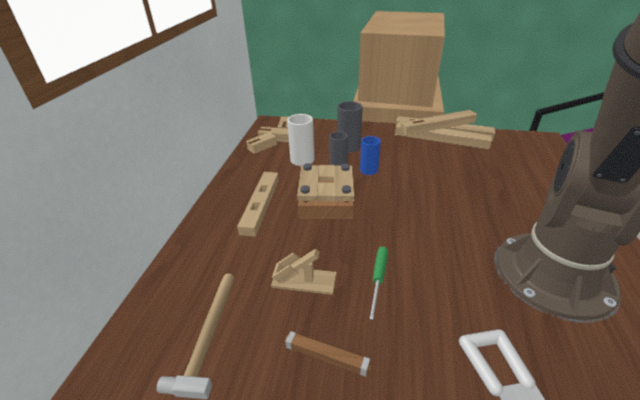

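```bash
python3 - <<'E'
from h import *
for n,pts in (('top0',[(175,239),(182,211),(168,267),(242,208),(357,207),(443,208),(502,215),(280,395),(376,181),(334,184),(337,231),(384,225),(265,274),(195,148),(339,138),(438,252),(453,153)]),('side0',[(327,353),(305,272),(326,178),(338,140)])):
    im,d,ci=load(n); P=cloud(d,ci)
    for u,v in pts: print(n,(u,v),P[v,u].round(3))
E
```

```text
top0 (175, 239) [0.485 0.277 0.022]
top0 (182, 211) [0.558 0.262 0.025]
top0 (168, 267) [0.415 0.291 0.022]
top0 (242, 208) [0.562 0.099 0.054]
top0 (357, 207) [ 0.562 -0.187  0.069]
top0 (443, 208) [ 0.567 -0.416  0.007]
top0 (502, 215) [ 0.546 -0.558  0.024]
top0 (280, 395) [0.11  0.001 0.013]
top0 (376, 181) [ 0.622 -0.232  0.093]
top0 (334, 184) [ 0.615 -0.131  0.094]
top0 (337, 231) [ 0.502 -0.137  0.093]
top0 (384, 225) [ 0.516 -0.249  0.091]
top0 (265, 274) [0.398 0.042 0.026]
top0 (195, 148) [0.727 0.238 0.022]
top0 (339, 138) [ 0.751 -0.146  0.027]
top0 (438, 252) [ 0.453 -0.398  0.006]
top0 (453, 153) [ 0.706 -0.44   0.034]
side0 (327, 353) [0.483 0.286 0.025]
side0 (305, 272) [0.56  0.117 0.04 ]
side0 (326, 178) [ 0.564 -0.199  0.078]
side0 (338, 140) [ 0.554 -0.371  0.108]
```

```bash
python3 - <<'E'
from h import *
im,d,ci=load('top0'); P=cloud(d,ci).reshape(-1,3)
def sel(c,r,z0,z1):
    m=(abs(P[:,0]-c[0])<r[0])&(abs(P[:,1]-c[1])<r[1])&(P[:,2]>z0)&(P[:,2]<z1); return P[m]
def rect(Q): 
    (c,s,a)=cv2.minAreaRect((Q[:,:2]*1000).astype(np.float32)); return np.round(c,1),np.round(s,1),round(a,1)
print('bench',np.median(sel((.45,-.05),(.03,.03),-.05,.05)[:,2]))
print('drift',rect(sel((.487,.277),(.12,.06),.013,.04)))
print('rest',rect(sel((.56,.1),(.1,.055),.012,.2)))
print('rest low',rect(sel((.56,.1),(.1,.055),.008,.03)))
Q=sel((.56,.1),(.1,.055),.02,.2)
for z in (.03,.05,.07,.09):
    q=Q[abs(Q[:,2]-z)<.006]; print(z,len(q),q.mean(0).round(3),q.min(0).round(3),q.max(0).round(3))
print('cap',rect(sel((.562,-.187),(.1,.1),.075,.09)),rect(sel((.562,-.187),(.1,.1),.07,.12)))
for c in ((.622,-.232),(.615,-.131),(.502,-.137),(.516,-.249)):
    q=sel(c,(.022,.022),.089,.11); print('peg',q.mean(0).round(4),len(q),cv2.minEnclosingCircle((q[:,:2]*1000).astype(np.float32)))
for c in ((.56,-.4),(.546,-.54)):
    q=sel(c,(.06,.06),.095,.3); z=q[:,2].max();q=q[q[:,2]>z-.012]; print('pot',z,len(q),cv2.minEnclosingCircle((q[:,:2]*1000).astype(np.float32)))
c=cv2.resize(im[160:290,150:300],None,fx=5,fy=4.5,interpolation=cv2.INTER_CUBIC); 
c=cv2.resize(im[165:255,205:285],None,fx=6,fy=6,interpolation=cv2.INTER_CUBIC); cv2.imwrite('pics/restcrop.png',c[:,:,::-1])
E
```

```text
bench -0.00020443594644781182
drift (array([485.5, 278.6]), array([ 24.3, 167.1]), 78.8)
rest (array([571.6, 108.5]), array([125.3,  43. ]), 0.7)
rest low (array([565.5, 107.7]), array([137.9,  59.4]), 0.7)
0.03 146 [0.614 0.109 0.029] [0.547 0.088 0.024] [0.634 0.13  0.036]
0.05 100 [0.587 0.108 0.051] [0.547 0.087 0.044] [0.617 0.13  0.056]
0.07 41 [0.568 0.106 0.07 ] [0.547 0.088 0.064] [0.595 0.128 0.076]
0.09 65 [0.541 0.108 0.091] [0.53  0.099 0.084] [0.553 0.117 0.096]
cap (array([ 563.2, -184.8]), array([150.8, 150.1]), 8.4) (array([ 563.2, -184.8]), array([150.8, 150.1]), 8.4)
peg [ 0.6248 -0.2305  0.095 ] 88 ((624.8385620117188, -230.47430419921875), 12.495121955871582)
peg [ 0.6086 -0.1221  0.0938] 87 ((608.74658203125, -122.18653106689453), 12.40516185760498)
peg [ 0.5003 -0.1383  0.0939] 89 ((500.08251953125, -138.54660034179688), 12.533731460571289)
peg [ 0.5164 -0.247   0.0933] 88 ((516.4127197265625, -246.8020477294922), 12.476570129394531)
pot 0.11479858905323048 193 ((556.8663940429688, -396.6458740234375), 29.954988479614258)
pot 0.16222859483889562 467 ((536.2402954101562, -524.7183837890625), 43.553401947021484)
```

View pics/restcrop.png

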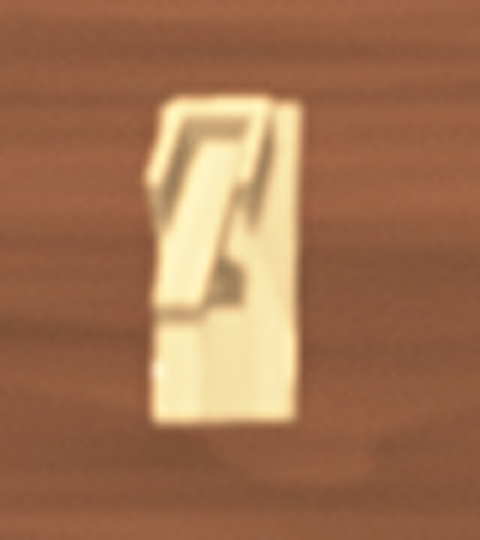

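Call:
{"name": "jog_arm", "arguments": {
  "plan": [
    [[0, 0, 0.02, -0.1, 0.06], [0, 0, 0.02, -0.1, 0.06], [-0.042, -0.034, 0.01, 0, 0.06], [-0.042, -0.034, 0.01, 0, 0.06], [-0.042, -0.034, 0.01, 0, 0.06], [-0.042, -0.034, 0.01, 0, 0.06], [-0.042, -0.034, 0.01, 0, 0.06], [-0.042, -0.034, 0.01, 0, 0.06]]
  ],
  "squeeze": 10
}}

```text
time: 1.1
ee_pos: [0.4489, 0.3265, 0.1263]
tcp_rot: [-0.0, 0.097, 0.995, -0.0]
force: [1.2, 0.1, 0.3]
grip_width: 0.0598
finger_force: 0.0
```

```bash
cat >> h.py <<'E'
def go(x,y,z,yaw=None):
    """tool deltas to target TCP; yaw = world angle (deg) of tool y; turn first"""
    o=bot.get_obs(); M=rot(o['tcp_rot']); c=np.degrees(np.arctan2(M[1,1],M[0,1]))
    if yaw is None: yaw=c
    t=(c-yaw+90)%180-90; a=np.radians(c-t)
    D=np.array([x,y,z])-o['ee_pos']; yv=np.array([np.cos(a),np.sin(a),0]); zv=np.array([0,0,-1]); xv=np.cross(yv,zv)
    print('t',round(float(o['time']),2),'pos',o['ee_pos'].round(4),'yaw',round(c,2),'-> turn',round(np.radians(t),3),'shift',np.round([D@xv,D@yv,-D[2]],4),'w',round(float(o['grip_width']),4),'F',np.round(o['force'],1),round(float(o['finger_force']),1))
E
python3 - <<'E'
from h import *
go(.4855,.2786,.05,78.8)
im,d,ci=load('top0'); P=cloud(d,ci).reshape(-1,3)
Q=P[(abs(P[:,1]-.108)<.006)&(P[:,0]>.52)&(P[:,0]<.61)&(P[:,2]>.03)]
s=Q[:,0]+Q[:,2]; print(np.c_[Q[:,0],Q[:,2],s].round(3)[np.argsort(Q[:,0])][::4]); print('xs',np.median(s)-.088+.0156)
Q=P[(abs(P[:,0]-.565)<.1)&(abs(P[:,1]-.108)<.05)&(P[:,2]>.085)]; print(Q.min(0),Q.max(0))
E
```

```text
t 1.1 pos [0.4489 0.3265 0.1263] yaw 78.85 -> turn 0.001 shift [-0.0452 -0.0399  0.0763] w 0.0598 F [1.2 0.1 0.3] 0.0
[[0.531 0.091 0.621]
 [0.531 0.087 0.618]
 [0.533 0.091 0.624]
 [0.535 0.094 0.629]
 [0.537 0.097 0.634]
 [0.54  0.097 0.636]
 [0.54  0.092 0.632]
 [0.542 0.093 0.635]
 [0.545 0.093 0.638]
 [0.545 0.041 0.586]
 [0.547 0.09  0.638]
 [0.55  0.087 0.638]
 [0.551 0.083 0.633]
 [0.553 0.081 0.635]
 [0.556 0.079 0.635]
 [0.559 0.078 0.637]
 [0.561 0.076 0.637]
 [0.562 0.072 0.634]
 [0.565 0.07  0.635]
 [0.567 0.069 0.636]
 [0.57  0.065 0.635]
 [0.573 0.063 0.636]
 [0.576 0.062 0.637]
 [0.579 0.058 0.637]
 [0.582 0.056 0.638]
 [0.582 0.052 0.634]
 [0.585 0.051 0.636]
 [0.588 0.049 0.636]
 [0.591 0.045 0.636]
 [0.594 0.041 0.635]
 [0.597 0.041 0.638]
 [0.6   0.038 0.638]
 [0.6   0.033 0.634]
 [0.603 0.031 0.634]
 [0.606 0.03  0.636]]
xs 0.5631335950119085
[0.53041441 0.09914948 0.08561217] [0.55039292 0.11708324 0.09846199]
```

Call:
{"name": "jog_arm", "arguments": {
  "plan": [
    [[-0.0226, -0.02, 0.01, 0, 0.06], [-0.0226, -0.02, 0.01, 0, 0.06], [0, 0, 0.03, 0, 0.06], [0, 0, 0.03, 0, 0.05], [0, 0, 0.025, 0, 0.05], [0, 0, 0.018, 0, 0.05], [0, 0, 0, 0, 0.05], [0, 0, 0, 0, 0.015]]
  ],
  "squeeze": 10
}}

```text
time: 2.1
ee_pos: [0.4852, 0.2803, 0.0044]
tcp_rot: [0.0, 0.097, 0.995, 0.0]
force: [0.1, 0.1, -0.8]
grip_width: 0.044
finger_force: 0.0
```

Call:
{"name": "jog_arm", "arguments": {
  "plan": [
    [[0, 0, 0, 0, 0.015], [0, 0, 0, 0, 0.015], [0, 0, 0, 0, 0.015], [0, 0, -0.03, 0, 0.015], [0, 0, -0.04, 0, 0.015], [0, 0, -0.04, 0, 0.015], [0, 0, -0.04, -0.1, 0.015], [0, 0, 0, -0.11, 0.015]]
  ]
}}

```text
time: 3.1
ee_pos: [0.4863, 0.2811, 0.1571]
tcp_rot: [0.002, -0.009, 1.0, 0.002]
force: [0.4, -0.3, -1.9]
grip_width: 0.0217
finger_force: 10.0
```

```bash
python3 - <<'E'
from h import *
go(.5595,.108,.140,90.7)
snap('side','s1')
im=load('s1')[0]; cv2.imwrite('pics/s1c.png',cv2.resize(im[180:400,180:480],None,fx=2.5,fy=2.5)[:,:,::-1])
E
```

```text
t 3.1 pos [0.4863 0.2811 0.1571] yaw 91.06 -> turn 0.006 shift [-0.071  -0.174   0.0171] w 0.0217 F [ 0.4 -0.3 -1.9] 10.0
```

View pics/s1c.png

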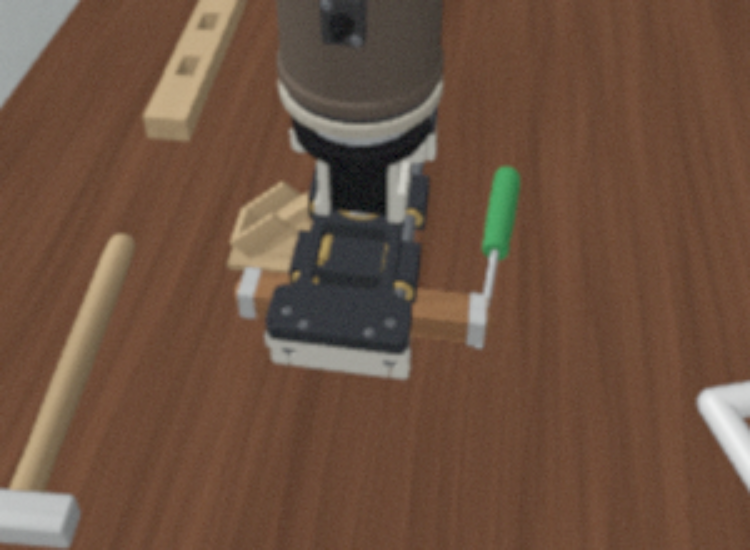

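Call:
{"name": "jog_arm", "arguments": {
  "plan": [
    [[-0.012, -0.03, 0.003, 0.006, 0.015], [-0.015, -0.036, 0.003, 0, 0.015], [-0.015, -0.036, 0.003, 0, 0.015], [-0.015, -0.036, 0.003, 0, 0.015], [-0.014, -0.036, 0.005, 0, 0.015], [0, 0, 0, 0, 0.015], [0, 0, 0, 0, 0.015], [0, 0, 0, 0, 0.015]]
  ],
  "squeeze": 10
}}

```text
time: 4.15
ee_pos: [0.5569, 0.1081, 0.1366]
tcp_rot: [-0.0, -0.005, 1.0, 0.0]
force: [-0.1, -0.3, -1.1]
grip_width: 0.0222
finger_force: 10.0
```

```bash
python3 - <<'E'
from h import *
go(.5593,.108,.085,90.7)
E
```

```text
t 4.15 pos [0.5569 0.1081 0.1366] yaw 90.6 -> turn -0.002 shift [-0.0024 -0.0001  0.0516] w 0.0222 F [-0.1 -0.3 -1.1] 10.0
```

Call:
{"name": "jog_arm", "arguments": {
  "plan": [
    [[-0.002, 0, 0.015, 0, 0.015], [0, 0, 0.014, 0, 0.015], [0, 0, 0.004, 0, 0.015], [0, 0, 0.004, 0, 0.015], [0, 0, 0.004, 0, 0.015], [0, 0, 0.004, 0, 0.015], [0, 0, 0.004, 0, 0.015], [0, 0, 0.002, 0, 0.015]]
  ],
  "squeeze": 4
}}

```text
time: 5.15
ee_pos: [0.5596, 0.1068, 0.0856]
tcp_rot: [0.0, -0.005, 1.0, 0.0]
force: [1.2, 0.9, 2.9]
grip_width: 0.0217
finger_force: 4.0
```

```bash
python3 - <<'E'
from h import *
go(.5593,.108,.085,90.7)
snap('side','s2')
im=load('s2')[0]; cv2.imwrite('pics/s2c.png',cv2.resize(im[200:330,230:390],None,fx=4,fy=4)[:,:,::-1])
E
```

```text
t 5.15 pos [0.5596 0.1068 0.0856] yaw 90.52 -> turn -0.003 shift [0.0003 0.0012 0.0006] w 0.0217 F [1.2 0.9 2.9] 4.0
```

View pics/s2c.png

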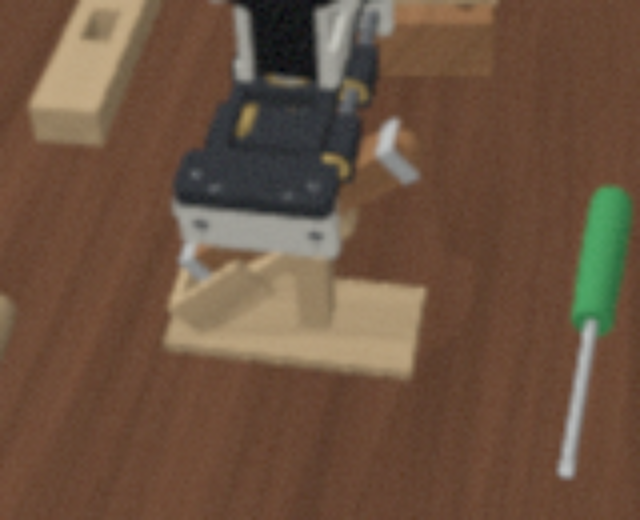

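Call:
{"name": "jog_arm", "arguments": {
  "plan": [
    [[0, 0, 0, 0, 0.03], [0, 0, 0, 0, 0.05], [0, 0, 0, 0, 0.05], [0, 0, 0, 0, 0.05], [0, 0, -0.025, 0, 0.05], [0, 0, -0.03, 0, 0.05], [0.02, 0, -0.03, 0, 0.05], [0.02, 0, -0.03, 0, 0.05]]
  ],
  "squeeze": 4
}}

```text
time: 6.2
ee_pos: [0.5189, 0.1063, 0.2016]
tcp_rot: [-0.0, -0.004, 1.0, 0.0]
force: [-0.0, 0.4, -0.1]
grip_width: 0.0503
finger_force: 0.0
```

```bash
python3 - <<'E'
from h import *
go(.5175,.108,.115,90.7)
im,d,ci=snap('side','s3')
cv2.imwrite('pics/s3c.png',cv2.resize(im[200:330,230:390],None,fx=4,fy=4)[:,:,::-1])
P=cloud(d,ci); h=cv2.cvtColor(im,cv2.COLOR_RGB2HSV)
for k in range(40,160,12):
    q=(k-85)/1000
# points on drift: in seat frame
S=np.array([.5635,.108,.088]); c=np.sqrt(.5); ex=np.array([c,0,-c]); ez=np.array([c,0,c])
D=P-S; sx=D@ex; sz=D@ez; m=(abs(D[...,1])<.03)&(sz>0.004)&(sz<.02)&(sx>-.11)&(sx<.1)
print(m.sum(), np.nanpercentile(sx[m],[0,1,50,99,100]).round(4), np.nanpercentile(sz[m],[2,50,98]).round(4), np.nanpercentile(D[...,1][m],[1,50,99]).round(4))
for a in np.arange(-.09,.09,.02):
    q=m&(abs(sx-a)<.01); print(round(a,3),q.sum(),np.median(sz[q]).round(4) if q.sum() else '',np.median(D[...,1][q]).round(4) if q.sum() else '')
E
```

```text
t 6.2 pos [0.5189 0.1063 0.2016] yaw 90.51 -> turn -0.003 shift [0.0014 0.0017 0.0866] w 0.0503 F [-0.   0.4 -0.1] 0.0
553 [-0.0844 -0.0825 -0.0008  0.0927  0.0964] [0.0042 0.011  0.013 ] [-0.0127  0.0055  0.0219]
-0.09 17 0.0062 -0.0002
-0.07 72 0.011 0.002
-0.05 64 0.0111 0.0033
-0.03 63 0.0112 0.0049
-0.01 63 0.0112 0.0048
0.01 53 0.0116 0.0045
0.03 64 0.0115 0.0068
0.05 67 0.0112 0.0076
0.07 65 0.0115 0.0085
```

View pics/s3c.png

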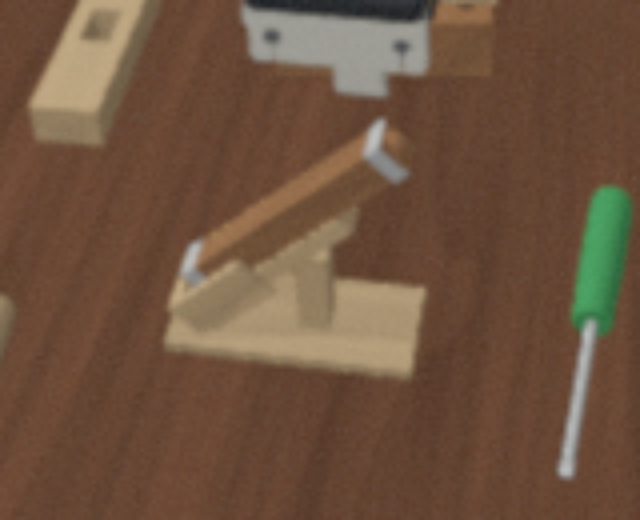

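Call:
{"name": "jog_arm", "arguments": {
  "plan": [
    [[0.001, 0.001, 0.02, -0.04, 0.05], [0, 0, 0.03, 0, 0.05], [0, 0, 0.025, 0, 0.05], [0, 0, 0.012, 0, 0.05], [0, 0, 0, 0, 0.035], [0, 0, 0, 0, 0.015], [0, 0, 0, 0, 0.015], [0, 0, 0, 0, 0.015]]
  ],
  "squeeze": 4
}}

```text
time: 7.25
ee_pos: [0.5191, 0.1074, 0.1145]
tcp_rot: [0.001, -0.024, 1.0, 0.0]
force: [-0.9, -0.2, 4.2]
grip_width: 0.0226
finger_force: 4.0
```

```bash
python3 - <<'E'
from h import *
go(.5175,.108,.115)
for th in range(45,96,5):
    t=np.radians(th); f=np.array([.5635+.058,.088-.060]); r=.150
    print(th,(f+r*np.array([-np.cos(t),np.sin(t)])-[0,.019]).round(4))
E
```

```text
t 7.25 pos [0.5191 0.1074 0.1145] yaw 92.8 -> turn 0.0 shift [ 0.0016  0.0007 -0.0005] w 0.0226 F [-0.9 -0.2  4.2] 4.0
45 [0.5154 0.1151]
50 [0.5251 0.1239]
55 [0.5355 0.1319]
60 [0.5465 0.1389]
65 [0.5581 0.1449]
70 [0.5702 0.15  ]
75 [0.5827 0.1539]
80 [0.5955 0.1567]
85 [0.6084 0.1584]
90 [0.6215 0.159 ]
95 [0.6346 0.1584]
```

Call:
{"name": "jog_arm", "arguments": {
  "plan": [
    [[-0.008, 0, -0.0085, 0, 0.015], [-0.0104, 0, -0.008, 0, 0.015], [-0.011, 0, -0.007, 0, 0.015], [-0.0116, 0, -0.006, 0, 0.015], [-0.0121, 0, -0.005, 0, 0.015], [-0.0125, 0, -0.004, 0, 0.015], [-0.0128, 0, -0.003, 0, 0.015], [-0.0129, 0, -0.0017, 0, 0.015]]
  ],
  "squeeze": 4
}}

```text
time: 8.25
ee_pos: [0.6106, 0.1119, 0.157]
tcp_rot: [-0.0, -0.025, 1.0, 0.0]
force: [-1.3, 0.7, -1.2]
grip_width: 0.022
finger_force: 4.0
```

```bash
cat >> h.py <<'E'
def stick(fn,zlo,zhi,crop=True):
    """side-camera view of the hanging drift below the fingers: line fit of brown points"""
    o=bot.get_obs(); t=np.array(o['ee_pos']); im,d,ci=snap('side',fn); P=cloud(d,ci)
    h=cv2.cvtColor(im,cv2.COLOR_RGB2HSV)
    D=P-t; m=(np.hypot(D[...,0],D[...,1])<.07)&(P[...,2]>zlo)&(P[...,2]<zhi)
    Q=P[m]
    for z in np.arange(zlo,zhi,.015):
        q=Q[abs(Q[:,2]-z-.0075)<.0075]
        if len(q)>5: print(round(z+.0075,3),len(q),(np.percentile(q[:,:2],[3,50,97],axis=0)-t[:2]).round(4).tolist())
    ci_K=np.array(ci['camera_matrix']); p=rot(ci['orientation']).T@(t-np.array(ci['xyz'])); u=int(ci_K[0,0]*p[0]/-p[2]+ci_K[0,2]); v=int(-ci_K[1,1]*p[1]/-p[2]+ci_K[1,2])
    a,b=max(0,v-60),max(0,u-80); cv2.imwrite(f'pics/{fn}c.png',cv2.resize(im[a:a+130,b:b+160],None,fx=4,fy=4)[:,:,::-1])
E
python3 - <<'E'
from h import *
go(.6215,.108,.159)
stick('s4',.03,.165)
E
```

```text
t 8.25 pos [0.6106 0.1119 0.157 ] yaw 92.82 -> turn 0.0 shift [-0.0107 -0.0044 -0.002 ] w 0.022 F [-1.3  0.7 -1.2] 4.0
0.038 214 [[-0.0642, -0.0218], [-0.0076, 0.005], [0.0172, 0.0186]]
0.052 243 [[-0.0646, -0.0219], [-0.0262, 0.0049], [-0.002, 0.0182]]
0.068 119 [[-0.0646, -0.0222], [-0.0426, 0.004], [-0.0145, 0.0176]]
0.082 73 [[-0.0678, -0.0122], [-0.0581, 0.0042], [0.0664, 0.0132]]
0.098 46 [[-0.0687, -0.0088], [0.057, 0.0117], [0.0683, 0.0142]]
0.112 75 [[0.0387, 0.0006], [0.0557, 0.0124], [0.0679, 0.0149]]
0.128 95 [[0.0259, -0.0053], [0.046, 0.0112], [0.0616, 0.0132]]
0.143 77 [[0.013, 0.0024], [0.0307, 0.0109], [0.0479, 0.0126]]
0.158 7 [[0.0083, 0.0103], [0.0274, 0.0116], [0.0339, 0.0124]]
```

View pics/s4c.png

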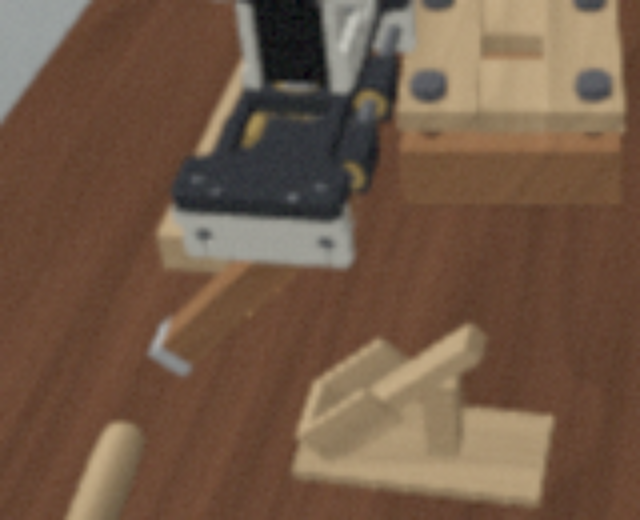

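Call:
{"name": "jog_arm", "arguments": {
  "plan": [
    [[0, 0, -0.03, -0.05, 0.015], [0, 0, -0.035, -0.05, 0.015], [0.02, -0.02, 0, 0, 0.015], [0.034, -0.032, 0, 0, 0.015], [0.034, -0.032, 0, 0, 0.015], [0.034, -0.032, 0, 0, 0.015], [0.034, -0.032, 0, 0, 0.015], [0.034, -0.032, 0, 0, 0.015]]
  ],
  "squeeze": 5
}}

```text
time: 9.3
ee_pos: [0.4475, -0.0955, 0.222]
tcp_rot: [0.0, -0.074, 0.997, 0.0]
force: [0.3, -0.6, -1.5]
grip_width: 0.0221
finger_force: 5.0
```

```bash
python3 - <<'E'
from h import *
go(.3555,-.216,.125,98.5)
E
```

```text
t 9.3 pos [ 0.4475 -0.0955  0.222 ] yaw 98.54 -> turn 0.001 shift [ 0.1088 -0.1055  0.097 ] w 0.0221 F [ 0.3 -0.6 -1.5] 5.0
```

Call:
{"name": "jog_arm", "arguments": {
  "plan": [
    [[0.032, -0.031, 0, 0, 0.015], [0.032, -0.031, 0, 0, 0.015], [0.03, -0.029, 0, 0, 0.015], [0.015, -0.014, 0.01, 0, 0.015], [0, 0, 0.03, 0, 0.015], [0, 0, 0.03, 0, 0.015], [0, 0, 0.025, 0, 0.015], [0, 0, 0, 0, 0.015]]
  ],
  "squeeze": 5
}}

```text
time: 10.3
ee_pos: [0.3552, -0.2139, 0.1258]
tcp_rot: [-0.002, -0.074, 0.997, 0.001]
force: [0.1, -0.5, -1.2]
grip_width: 0.0221
finger_force: 5.0
```

```bash
python3 - <<'E'
from h import *
n=np.array([.989,.148]); f=np.array([.489,-.196])-.0125*n
go(f[0],f[1],.15,98.5)
im,d,ci=snap('top','t5'); P=cloud(d,ci); m=(abs(P[...,0]-.44)<.06)&(abs(P[...,1]+.2)<.04)&(P[...,2]>.015)
Q=P[m]; 
for x in np.arange(.39,.49,.012):
    q=Q[abs(Q[:,0]-x)<.006]; 
    if len(q)>3: print(x.round(3),len(q),q[:,1].mean().round(4),np.percentile(q[:,2],[5,50,95]).round(3))
E
```

```text
t 10.3 pos [ 0.3552 -0.2139  0.1258] yaw 98.54 -> turn 0.001 shift [-0.1225 -0.002  -0.0242] w 0.0221 F [ 0.1 -0.5 -1.2] 5.0
0.39 873 -0.1988 [0.116 0.53  0.553]
0.402 566 -0.1982 [0.097 0.523 0.541]
0.414 297 -0.1968 [0.075 0.513 0.53 ]
0.426 62 -0.2014 [0.05  0.064 0.506]
0.438 51 -0.2011 [0.037 0.046 0.055]
0.45 12 -0.2024 [0.034 0.038 0.04 ]
0.486 59 -0.1818 [0.029 0.081 0.084]
```

Call:
{"name": "jog_arm", "arguments": {
  "plan": [
    [[-0.014, 0, -0.002, 0, 0.015], [-0.015, 0, -0.004, 0, 0.015], [-0.015, 0, -0.004, 0, 0.015], [-0.014, 0, -0.004, 0, 0.015], [-0.014, 0, -0.004, 0, 0.015], [-0.013, 0, -0.004, 0, 0.015], [-0.013, 0, -0.002, 0, 0.015], [-0.013, 0, 0, 0, 0.015]]
  ],
  "squeeze": 4
}}

```text
time: 11.35
ee_pos: [0.4669, -0.1978, 0.151]
tcp_rot: [0.0, -0.074, 0.997, -0.0]
force: [0.4, -0.7, -0.3]
grip_width: 0.0218
finger_force: 4.0
```

Call:
{"name": "jog_arm", "arguments": {
  "plan": [
    [[-0.004, 0, 0, 0, 0.015], [-0.003, 0, 0, 0, 0.015], [-0.002, 0, 0, 0, 0.015], [-0.002, 0, 0, 0, 0.015], [0, 0, 0, 0, 0.015], [0, 0, 0, 0, 0.015], [0, 0, 0, 0, 0.015], [0, 0, 0, 0, 0.015]]
  ]
}}

```text
time: 12.35
ee_pos: [0.477, -0.1963, 0.151]
tcp_rot: [0.0, -0.074, 0.997, -0.0]
force: [0.2, -0.1, -1.1]
grip_width: 0.0221
finger_force: 4.0
```

```bash
python3 - <<'E'
from h import *
n=np.array([.989,.148]); f=np.array([.489,-.196])-.0125*n
go(f[0],f[1],.15,98.5)
stick('s6',.01,.165)
im,d,ci=snap('wrist','w6'); print(ci)
E
```

```text
t 12.35 pos [ 0.477  -0.1963  0.151 ] yaw 98.54 -> turn 0.001 shift [ 0.0006 -0.0015  0.001 ] w 0.0221 F [ 0.2 -0.1 -1.1] 4.0
0.032 32 [[-0.0119, 0.0071], [-0.0033, 0.0092], [0.0052, 0.0122]]
0.048 59 [[-0.0112, 0.0062], [0.0039, 0.0123], [0.0283, 0.0671]]
0.062 31 [[-0.0106, -0.0084], [-0.0021, 0.0089], [0.0682, 0.0122]]
0.078 378 [[-0.0047, -0.0436], [0.0345, 0.0076], [0.0637, 0.0584]]
0.092 141 [[-0.0094, -0.054], [0.0242, 0.0081], [0.0501, 0.065]]
0.108 39 [[-0.0114, -0.0036], [-0.0007, 0.0092], [0.0111, 0.012]]
0.122 36 [[-0.0106, 0.0065], [-0.0001, 0.0094], [0.0081, 0.0123]]
0.138 44 [[-0.0128, 0.0067], [-0.0022, 0.0097], [0.0087, 0.0122]]
0.153 31 [[-0.0123, -0.0029], [0.0003, 0.0098], [0.0105, 0.0209]]
{'camera_matrix': array([[285.44740242,   0.        , 319.50586681],
       [  0.        , 285.44740242, 199.99884596],
       [  0.        ,   0.        ,   1.        ]]), 'xyz': array([ 0.40581167, -0.20648632,  0.30956128]), 'orientation': array([ 0.64678328, -0.08657572, -0.10051168,  0.75104823])}
```

View pics/s6c.png

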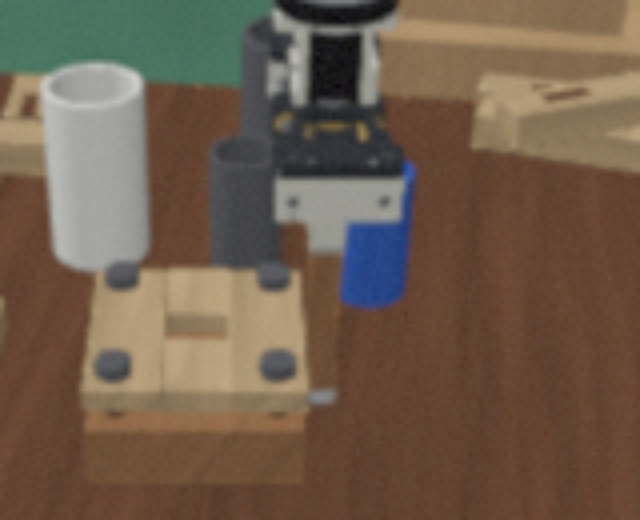

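Call:
{"name": "jog_arm", "arguments": {
  "plan": [
    [[0.004, 0, 0, 0, 0.01], [0.004, 0, 0, 0, 0.01], [0, 0, 0, 0, 0.01], [0, 0, -0.025, 0, 0.01], [0, 0, -0.03, 0, 0.01], [0, 0, -0.03, 0, 0.01], [0, 0, -0.02, 0, 0.01], [0, 0, 0, 0, 0.01]]
  ],
  "squeeze": 45
}}

```text
time: 13.45
ee_pos: [0.4699, -0.1978, 0.2572]
tcp_rot: [0.001, -0.074, 0.997, -0.0]
force: [-0.6, 0.6, -1.8]
grip_width: 0.0219
finger_force: 45.0
```

```bash
python3 - <<'E'
from h import *
go(.6086,-.1221,.255,98.5)
t=np.array(bot.get_obs()['ee_pos'])
for c in ('side','wrist'):
    im,d,ci=snap(c,c+'7'); P=cloud(d,ci); D=P-t
    m=(abs(D[...,0])<.018)&(abs(D[...,1])<.018)&(D[...,2]<-.01)&(P[...,2]>.05); Q=D[m]; print(c,len(Q))
    if len(Q):
        print(np.percentile(Q[:,2]+t[2],[0,1,3,10,50]).round(4))
        for z in np.arange(-.15,-.01,.02):
            q=Q[abs(Q[:,2]-z)<.01]
            if len(q): print(z.round(3),len(q),np.percentile(q[:,:2],[4,50,96],axis=0).round(4).tolist())
E
```

```text
t 13.45 pos [ 0.4699 -0.1978  0.2572] yaw 98.54 -> turn 0.001 shift [-0.1483  0.0543  0.0022] w 0.0219 F [-0.6  0.6 -1.8] 45.0
side 359
[0.1317 0.1333 0.1358 0.1431 0.1913]
-0.13 18 [[-0.0109, 0.0077], [-0.0004, 0.0097], [0.0102, 0.0123]]
-0.11 59 [[-0.0103, -0.0057], [0.0004, 0.0092], [0.0125, 0.0117]]
-0.09 59 [[-0.011, 0.0065], [-0.0012, 0.0096], [0.0087, 0.0125]]
-0.07 59 [[-0.011, 0.0041], [-0.0005, 0.0091], [0.0102, 0.0118]]
-0.05 67 [[-0.0111, -0.0031], [0.0002, 0.0091], [0.0114, 0.0117]]
-0.03 63 [[-0.0115, 0.0059], [-0.0017, 0.009], [0.0088, 0.0119]]
wrist 1055
[0.1302 0.1312 0.136  0.149  0.2086]
-0.13 42 [[-0.0145, -0.0109], [-0.0131, -0.0011], [-0.0114, 0.0087]]
-0.11 101 [[-0.0143, -0.011], [-0.0128, -0.0006], [-0.0114, 0.0095]]
-0.09 124 [[-0.0145, -0.0107], [-0.0131, -0.0007], [-0.0115, 0.0086]]
-0.07 151 [[-0.0147, -0.0109], [-0.0133, -0.0015], [-0.0117, 0.0085]]
-0.05 198 [[-0.0149, -0.011], [-0.0135, -0.0012], [-0.0119, 0.0085]]
-0.03 273 [[-0.0152, -0.0109], [-0.0137, -0.0015], [-0.0122, 0.0084]]
```

Call:
{"name": "jog_arm", "arguments": {
  "plan": [
    [[-0.03, 0.011, 0, 0, 0.01], [-0.04, 0.0145, 0, 0, 0.01], [-0.04, 0.0145, 0, 0, 0.01], [-0.039, 0.0143, 0, 0, 0.01], [0, 0, 0.01, 0, 0.01], [0, 0, 0.01, 0, 0.01], [0, 0, 0.004, 0, 0.01], [0, 0, 0, 0, 0.01]]
  ],
  "squeeze": 60
}}

```text
time: 14.55
ee_pos: [0.6075, -0.1224, 0.2316]
tcp_rot: [-0.0, -0.074, 0.997, 0.0]
force: [-0.3, 0.9, -1.8]
grip_width: 0.0215
finger_force: 60.0
```

Call:
{"name": "jog_arm", "arguments": {
  "plan": [
    [[0, 0, 0.003, 0, 0.01], [0, 0, 0.002, 0, 0.01], [0, 0, 0.002, 0, 0.01], [0, 0, 0.002, 0, 0.01], [0, 0, 0.001, 0, 0.01], [0, 0, 0, 0, 0.01], [0, 0, 0, 0, 0.01], [0, 0, 0, 0, 0.01]]
  ]
}}

```text
time: 15.55
ee_pos: [0.6085, -0.1217, 0.2221]
tcp_rot: [0.0, -0.074, 0.997, -0.0]
force: [0.0, -0.6, 5.1]
grip_width: 0.022
finger_force: 60.0
```

```bash
cat >> h.py <<'E'
PEG=[(.6086,-.1221),(.5003,-.1383),(.5164,-.247),(.6248,-.2305)]
def pegs(fn,cam='side'):
    im,d,ci=snap(cam,fn); P=cloud(d,ci).reshape(-1,3)
    for i,c in enumerate(PEG):
        q=P[(np.hypot(P[:,0]-c[0],P[:,1]-c[1])<.010)&(P[:,2]>.06)&(P[:,2]<.1)]
        print('peg',i,len(q),np.round(np.percentile(q[:,2],[50,80,95]),4) if len(q) else '')
E
python3 - <<'E'
from h import *
go(.6086,-.1221,.2175,98.5)
pegs('p8')
E
```

```text
t 15.55 pos [ 0.6085 -0.1217  0.2221] yaw 98.54 -> turn 0.001 shift [-0.     -0.0004  0.0046] w 0.022 F [ 0.  -0.6  5.1] 60.0
peg 0 9 [0.0896 0.0918 0.0964]
peg 1 27 [0.0949 0.0956 0.0965]
peg 2 27 [0.0938 0.0947 0.095 ]
peg 3 7 [0.0963 0.0964 0.0965]
```

Call:
{"name": "jog_arm", "arguments": {
  "plan": [
    [[0, 0, 0.002, 0, 0.01], [0, 0, 0.002, 0, 0.01], [0, 0, 0.001, 0, 0.01], [0, 0, 0, 0, 0.01], [0, 0, 0, 0, 0.01], [0, 0, -0.01, 0, 0.01], [0, 0, -0.02, 0, 0.01], [0, 0, -0.01, 0, 0.01]]
  ]
}}

```text
time: 16.6
ee_pos: [0.6086, -0.1216, 0.2579]
tcp_rot: [0.0, -0.074, 0.997, -0.0]
force: [0.0, 0.2, -1.5]
grip_width: 0.0217
finger_force: 60.0
```

```bash
cat >> h.py <<'E'
def pegz(fn):
    im,d,ci=load(fn); P=cloud(d,ci).reshape(-1,3); r=[]
    for c in PEG:
        q=P[(np.hypot(P[:,0]-c[0],P[:,1]-c[1])<.012)&(P[:,2]>.07)&(P[:,2]<.105)]; r+=[len(q),round(float(np.median(q[:,2])),4) if len(q) else 0]
    return r
E
python3 - <<'E'
from h import *
go(*PEG[2],.2316,98.5)
snap('side','p9')
for f in ('s3','s6','side7','p8','p9'): print(f,pegz(f))
E
```

```text
t 16.6 pos [ 0.6086 -0.1216  0.2579] yaw 98.54 -> turn 0.001 shift [ 0.1097 -0.1104  0.0263] w 0.0217 F [ 0.   0.2 -1.5] 60.0
s3 [0, 0, 60, 0.0943, 14, 0.0934, 12, 0.0953]
s6 [60, 0.0937, 58, 0.0944, 46, 0.0931, 53, 0.0945]
side7 [58, 0.0942, 55, 0.0947, 44, 0.0939, 47, 0.0952]
p8 [42, 0.0901, 54, 0.0943, 46, 0.0931, 16, 0.0942]
p9 [53, 0.0848, 62, 0.094, 38, 0.0935, 19, 0.0934]
```

Call:
{"name": "jog_arm", "arguments": {
  "plan": [
    [[0.025, -0.025, 0, 0, 0.01], [0.036, -0.036, 0, 0, 0.01], [0.036, -0.036, 0, 0, 0.01], [0.0127, -0.0134, 0, 0, 0.01], [0, 0, 0.015, 0, 0.01], [0, 0, 0.013, 0, 0.01], [0, 0, 0.003, 0, 0.01], [0, 0, 0.003, 0, 0.01]]
  ]
}}

```text
time: 17.65
ee_pos: [0.517, -0.2453, 0.2228]
tcp_rot: [-0.0, -0.076, 0.997, 0.001]
force: [-2.1, 3.1, 5.5]
grip_width: 0.0214
finger_force: 60.0
```

```bash
python3 - <<'E'
from h import *
go(*PEG[2],.2188,98.5)
E
```

```text
t 17.65 pos [ 0.517  -0.2453  0.2228] yaw 98.67 -> turn 0.003 shift [ 0.0008 -0.0016  0.004 ] w 0.0214 F [-2.1  3.1  5.5] 60.0
```

Call:
{"name": "jog_arm", "arguments": {
  "plan": [
    [[0, 0, 0.002, 0, 0.01], [0, 0, 0.0015, 0, 0.01], [0, 0, 0, 0, 0.01], [0, 0, 0, 0, 0.01], [0, 0, 0, 0, 0.01], [0, 0, -0.01, 0, 0.01], [0, 0, -0.02, 0, 0.01], [0, 0, -0.01, 0, 0.01]]
  ]
}}

```text
time: 18.65
ee_pos: [0.5165, -0.2481, 0.2607]
tcp_rot: [0.001, -0.074, 0.997, -0.001]
force: [0.4, 0.5, -0.7]
grip_width: 0.0217
finger_force: 60.0
```

```bash
python3 - <<'E'
from h import *
go(*PEG[1],.2188,98.5)
snap('side','p10')
print(pegz('p10'))
E
```

```text
t 18.65 pos [ 0.5165 -0.2481  0.2607] yaw 98.5 -> turn 0.0 shift [-0.0002  0.1109  0.0419] w 0.0217 F [ 0.4  0.5 -0.7] 60.0
[48, 0.0845, 64, 0.0943, 40, 0.0875, 57, 0.0936]
```

Call:
{"name": "jog_arm", "arguments": {
  "plan": [
    [[0, 0.025, 0, 0, 0.01], [0, 0.035, 0, 0, 0.01], [0, 0.035, 0, 0, 0.01], [0, 0.016, 0, 0, 0.01], [0, 0, 0.01, 0, 0.01], [0, 0, 0.014, 0, 0.01], [0, 0, 0.006, 0, 0.01], [0, 0, 0, 0, 0.01]]
  ]
}}

```text
time: 19.7
ee_pos: [0.4993, -0.1381, 0.2285]
tcp_rot: [-0.001, -0.074, 0.997, 0.0]
force: [-1.0, 0.8, -1.0]
grip_width: 0.022
finger_force: 60.0
```

Call:
{"name": "jog_arm", "arguments": {
  "plan": [
    [[0, 0, 0.003, 0, 0.01], [0, 0, 0.003, 0, 0.01], [0, 0, 0.003, 0, 0.01], [0, 0, 0.0018, 0, 0.01], [0, 0, 0, 0, 0.01], [0, 0, -0.01, 0, 0.01], [0, 0, -0.02, 0, 0.01], [0, 0, -0.01, 0, 0.01]]
  ]
}}

```text
time: 20.7
ee_pos: [0.5, -0.1371, 0.2597]
tcp_rot: [0.0, -0.075, 0.997, 0.0]
force: [-0.2, 0.3, -1.7]
grip_width: 0.0216
finger_force: 60.0
```

```bash
python3 - <<'E'
from h import *
go(*PEG[3],.2188,98.5)
snap('side','p11')
print(pegz('p11'))
E
```

```text
t 20.7 pos [ 0.5    -0.1371  0.2597] yaw 98.56 -> turn 0.001 shift [-0.1096 -0.1108  0.0409] w 0.0216 F [-0.2  0.3 -1.7] 60.0
[48, 0.0851, 59, 0.0865, 5, 0.088, 59, 0.0947]
```

Peg 1 is at 86.5 mm (about half way). Peg 3 next.

Call:
{"name": "jog_arm", "arguments": {
  "plan": [
    [[-0.025, -0.025, 0, 0, 0.01], [-0.035, -0.036, 0, 0, 0.01], [-0.036, -0.036, 0, 0, 0.01], [-0.0136, -0.0138, 0, 0, 0.01], [0, 0, 0.01, 0, 0.01], [0, 0, 0.014, 0, 0.01], [0, 0, 0.005, 0, 0.01], [0, 0, 0, 0, 0.01]]
  ]
}}

```text
time: 21.75
ee_pos: [0.624, -0.2299, 0.2293]
tcp_rot: [-0.0, -0.075, 0.997, 0.0]
force: [-0.2, -0.5, -0.2]
grip_width: 0.0214
finger_force: 60.0
```

Call:
{"name": "jog_arm", "arguments": {
  "plan": [
    [[0, 0, 0.003, 0, 0.01], [0, 0, 0.003, 0, 0.01], [0, 0, 0.003, 0, 0.01], [0, 0, 0.002, 0, 0.01], [0, 0, 0, 0, 0.01], [0, 0, -0.01, 0, 0.01], [0, 0, -0.02, 0, 0.01], [0, 0, -0.01, 0, 0.01]]
  ]
}}

```text
time: 22.75
ee_pos: [0.6248, -0.231, 0.2598]
tcp_rot: [0.0, -0.074, 0.997, -0.0]
force: [-0.3, -0.3, -1.0]
grip_width: 0.0216
finger_force: 60.0
```

```bash
python3 - <<'E'
from h import *
go(*PEG[0],.2188,98.5)
snap('side','p12')
print(pegz('p12'))
E
```

```text
t 22.75 pos [ 0.6248 -0.231   0.2598] yaw 98.53 -> turn 0.001 shift [-0.      0.1101  0.041 ] w 0.0216 F [-0.3 -0.3 -1. ] 60.0
[57, 0.0847, 54, 0.0862, 37, 0.0877, 49, 0.0862]
```

Call:
{"name": "jog_arm", "arguments": {
  "plan": [
    [[0, 0.025, 0, 0, 0.01], [0, 0.035, 0, 0, 0.01], [0, 0.035, 0, 0, 0.01], [0, 0.015, 0, 0, 0.01], [0, 0, 0.012, 0, 0.01], [0, 0, 0.016, 0, 0.01], [0, 0, 0.01, 0, 0.01], [0, 0, 0, 0, 0.01]]
  ]
}}

```text
time: 23.8
ee_pos: [0.6075, -0.1227, 0.2191]
tcp_rot: [-0.001, -0.074, 0.997, 0.0]
force: [-1.1, -0.1, -0.7]
grip_width: 0.0216
finger_force: 60.0
```

Call:
{"name": "jog_arm", "arguments": {
  "plan": [
    [[0, 0, 0.003, 0, 0.01], [0, 0, 0.003, 0, 0.01], [0, 0, 0.002, 0, 0.01], [0, 0, 0.001, 0, 0.01], [0, 0, 0.001, 0, 0.01], [0, 0, 0, 0, 0.01], [0, 0, 0, 0, 0.01], [0, 0, 0, 0, 0.01]]
  ]
}}

```text
time: 24.8
ee_pos: [0.6089, -0.1222, 0.212]
tcp_rot: [0.001, -0.074, 0.997, -0.0]
force: [-2.1, -1.9, 11.5]
grip_width: 0.0216
finger_force: 60.0
```

Call:
{"name": "jog_arm", "arguments": {
  "plan": [
    [[0, 0, 0.001, 0, 0.01], [0, 0, 0.001, 0, 0.01], [0, 0, 0, 0, 0.01], [0, 0, 0, 0, 0.01], [0, 0, 0, 0, 0.01], [0, 0, 0, 0, 0.01], [0, 0, 0, 0, 0.01], [0, 0, 0, 0, 0.01]]
  ]
}}

```text
time: 25.8
ee_pos: [0.6093, -0.1222, 0.2118]
tcp_rot: [0.002, -0.074, 0.997, -0.0]
force: [-5.3, -0.2, 23.8]
grip_width: 0.0219
finger_force: 60.0
```

Call:
{"name": "jog_arm", "arguments": {
  "plan": [
    [[0, 0, -0.01, 0, 0.01], [0, 0, -0.02, 0, 0.01], [0, 0, -0.018, 0, 0.01], [0, 0, 0, 0, 0.01], [0, 0, 0, 0, 0.01], [0, 0, 0, 0, 0.01], [0, 0, 0, 0, 0.01], [0, 0, 0, 0, 0.01]]
  ]
}}

```text
time: 26.8
ee_pos: [0.6082, -0.1219, 0.2563]
tcp_rot: [-0.0, -0.074, 0.997, 0.0]
force: [-0.2, 0.0, -1.6]
grip_width: 0.0218
finger_force: 60.0
```

```bash
python3 - <<'E'
from h import *
go(*PEG[2],.217,98.5)
snap('side','p13')
print(pegz('p13'))
P=cloud(*load('p13')[1:]); t=bot.get_obs()['ee_pos']; D=P-t
m=(abs(D[...,0])<.018)&(abs(D[...,1])<.018)&(D[...,2]<-.01)&(P[...,2]>.1); Q=D[m]; print(Q[:,2].min())
for z in (-.11,-.07,-.03):
    q=Q[abs(Q[:,2]-z)<.012]; print(z,len(q),np.percentile(q[:,:2],[4,50,96],axis=0).round(4).tolist())
E
```

```text
t 26.8 pos [ 0.6082 -0.1219  0.2563] yaw 98.54 -> turn 0.001 shift [ 0.1093 -0.1102  0.0393] w 0.0218 F [-0.2  0.  -1.6] 60.0
[55, 0.0804, 53, 0.0874, 42, 0.0877, 18, 0.0858]
-0.12577113302273646
-0.11 72 [[-0.0117, 0.0025], [-0.0028, 0.0093], [0.0082, 0.0124]]
-0.07 75 [[-0.012, 0.0066], [-0.0014, 0.0097], [0.008, 0.0124]]
-0.03 82 [[-0.0129, 0.0034], [-0.0033, 0.0091], [0.0074, 0.0119]]
```

Call:
{"name": "jog_arm", "arguments": {
  "plan": [
    [[0.025, -0.025, 0, 0, 0.01], [0.036, -0.036, 0, 0, 0.01], [0.036, -0.036, 0, 0, 0.01], [0.0123, -0.0132, 0, 0, 0.01], [0, 0, 0.01, 0, 0.01], [0, 0, 0.014, 0, 0.01], [0, 0, 0.01, 0, 0.01], [0, 0, 0, 0, 0.01]]
  ]
}}

```text
time: 27.85
ee_pos: [0.5165, -0.2458, 0.2211]
tcp_rot: [-0.001, -0.075, 0.997, 0.001]
force: [-0.4, 0.8, -1.7]
grip_width: 0.0215
finger_force: 60.0
```

Call:
{"name": "jog_arm", "arguments": {
  "plan": [
    [[0, 0, 0.003, 0, 0.01], [0, 0, 0.003, 0, 0.01], [0, 0, 0.003, 0, 0.01], [0, 0, 0.002, 0, 0.01], [0, 0, 0.001, 0, 0.01], [0, 0, 0.001, 0, 0.01], [0, 0, 0.001, 0, 0.01], [0, 0, 0, 0, 0.01]]
  ]
}}

```text
time: 28.85
ee_pos: [0.5177, -0.2472, 0.2117]
tcp_rot: [0.002, -0.074, 0.997, -0.0]
force: [-4.6, 2.8, 24.5]
grip_width: 0.0216
finger_force: 60.0
```

Peg 2 hit the stop. Lift and check before peg 1.

Call:
{"name": "jog_arm", "arguments": {
  "plan": [
    [[0, 0, -0.01, 0, 0.01], [0, 0, -0.02, 0, 0.01], [0, 0, -0.018, 0, 0.01], [0, 0.025, 0, 0, 0.01], [0, 0.035, 0, 0, 0.01], [0, 0.035, 0, 0, 0.01], [0, 0.0145, 0, 0, 0.01], [0, 0, 0, 0, 0.01]]
  ]
}}

```text
time: 29.85
ee_pos: [0.5004, -0.1385, 0.2567]
tcp_rot: [0.0, -0.075, 0.997, -0.0]
force: [0.2, -0.7, -0.8]
grip_width: 0.0219
finger_force: 60.0
```

```bash
python3 - <<'E'
from h import *
go(*PEG[1],.221,98.5)
snap('side','p14')
print(pegz('p14'))
E
```

```text
t 29.85 pos [ 0.5004 -0.1385  0.2567] yaw 98.63 -> turn 0.002 shift [0.0001 0.0002 0.0357] w 0.0219 F [ 0.2 -0.7 -0.8] 60.0
[53, 0.0802, 61, 0.086, 2, 0.0812, 54, 0.0856]
```

Call:
{"name": "jog_arm", "arguments": {
  "plan": [
    [[0, 0, 0.012, 0, 0.01], [0, 0, 0.016, 0, 0.01], [0, 0, 0.008, 0, 0.01], [0, 0, 0.003, 0, 0.01], [0, 0, 0.003, 0, 0.01], [0, 0, 0.002, 0, 0.01], [0, 0, 0.001, 0, 0.01], [0, 0, 0, 0, 0.01]]
  ]
}}

```text
time: 30.9
ee_pos: [0.5001, -0.139, 0.2121]
tcp_rot: [-0.0, -0.074, 0.997, -0.0]
force: [-4.3, -0.3, 8.0]
grip_width: 0.0214
finger_force: 60.0
```

Call:
{"name": "jog_arm", "arguments": {
  "plan": [
    [[0, 0, 0.001, 0, 0.01], [0, 0, 0.001, 0, 0.01], [0, 0, 0.001, 0, 0.01], [0, 0, 0, 0, 0.01], [0, 0, 0, 0, 0.01], [0, 0, 0, 0, 0.01], [0, 0, 0, 0, 0.01], [0, 0, 0, 0, 0.01]]
  ]
}}

```text
time: 31.9
ee_pos: [0.502, -0.1389, 0.2115]
tcp_rot: [0.002, -0.075, 0.997, -0.0]
force: [-6.0, 0.9, 26.0]
grip_width: 0.0216
finger_force: 60.0
```

Call:
{"name": "jog_arm", "arguments": {
  "plan": [
    [[0, 0, -0.01, 0, 0.01], [0, 0, -0.02, 0, 0.01], [0, 0, -0.018, 0, 0.01], [-0.025, -0.025, 0, 0, 0.01], [-0.036, -0.036, 0, 0, 0.01], [-0.036, -0.036, 0, 0, 0.01], [-0.0128, -0.0138, 0, 0, 0.01], [0, 0, 0, 0, 0.01]]
  ]
}}

```text
time: 32.9
ee_pos: [0.6261, -0.2328, 0.2556]
tcp_rot: [-0.0, -0.074, 0.997, -0.0]
force: [-0.6, 1.1, -1.0]
grip_width: 0.0218
finger_force: 60.0
```

```bash
python3 - <<'E'
from h import *
go(*PEG[3],.221,98.5)
snap('side','p15')
print(pegz('p15'))
E
```

```text
t 32.9 pos [ 0.6261 -0.2328  0.2556] yaw 98.5 -> turn -0.0 shift [0.001  0.0025 0.0346] w 0.0218 F [-0.6  1.1 -1. ] 60.0
[51, 0.0804, 55, 0.0801, 42, 0.0802, 54, 0.0856]
```

Call:
{"name": "jog_arm", "arguments": {
  "plan": [
    [[0.001, 0.002, 0.012, 0, 0.01], [0, 0, 0.016, 0, 0.01], [0, 0, 0.008, 0, 0.01], [0, 0, 0.003, 0, 0.01], [0, 0, 0.003, 0, 0.01], [0, 0, 0.002, 0, 0.01], [0, 0, 0.001, 0, 0.01], [0, 0, 0, 0, 0.01]]
  ]
}}

```text
time: 33.95
ee_pos: [0.6241, -0.23, 0.2121]
tcp_rot: [0.0, -0.075, 0.997, 0.0]
force: [-3.8, 2.4, 5.8]
grip_width: 0.0219
finger_force: 60.0
```

Call:
{"name": "jog_arm", "arguments": {
  "plan": [
    [[0, 0, 0.001, 0, 0.01], [0, 0, 0.001, 0, 0.01], [0, 0, 0.001, 0, 0.01], [0, 0, 0, 0, 0.01], [0, 0, 0, 0, 0.01], [0, 0, -0.015, 0, 0.01], [0, 0, -0.03, 0, 0.01], [0, 0, -0.025, 0, 0.01]]
  ]
}}

```text
time: 34.95
ee_pos: [0.6246, -0.2309, 0.2798]
tcp_rot: [0.001, -0.074, 0.997, -0.001]
force: [-0.0, -0.0, -0.8]
grip_width: 0.0216
finger_force: 60.0
```

```bash
python3 - <<'E'
from h import *
go(.5569,-.3966,.29,98.5)
snap('side','p16'); print(pegz('p16'))
im,d,ci=snap('top','t16'); P=cloud(d,ci).reshape(-1,3)
q=P[(abs(P[:,0]-.56)<.06)&(abs(P[:,1]+.4)<.06)&(P[:,2]>.1)&(P[:,2]<.118)]; print(len(q),cv2.minEnclosingCircle((q[:,:2]*1000).astype(np.float32)))
E
```

```text
t 34.95 pos [ 0.6246 -0.2309  0.2798] yaw 98.52 -> turn 0.0 shift [ 0.0915 -0.1538 -0.0102] w 0.0216 F [-0.  -0.  -0.8] 60.0
[52, 0.0806, 51, 0.0804, 39, 0.0803, 42, 0.0804]
0 ((0.0, 0.0), 0.0)
```

Call:
{"name": "jog_arm", "arguments": {
  "plan": [
    [[0.0135, -0.023, 0, 0, 0.01], [0.018, -0.03, 0, 0, 0.01], [0.018, -0.03, 0, 0, 0.01], [0.018, -0.03, 0, 0, 0.01], [0.018, -0.03, 0, 0, 0.01], [0.006, -0.0108, 0, 0, 0.01], [0, 0, 0, 0, 0.01], [0, 0, 0, 0, 0.01]]
  ]
}}

```text
time: 36.05
ee_pos: [0.5575, -0.3942, 0.2782]
tcp_rot: [0.0, -0.076, 0.997, 0.001]
force: [-0.1, 0.5, -2.1]
grip_width: 0.0215
finger_force: 60.0
```

```bash
python3 - <<'E'
from h import *
go(.5569,-.3966,.141,98.5)
im,d,ci=snap('side','s17'); P=cloud(d,ci); Q=P.reshape(-1,3)
q=Q[(abs(Q[:,0]-.56)<.06)&(abs(Q[:,1]+.4)<.06)&(Q[:,2]>.1)&(Q[:,2]<.113)]; print(len(q),q.min(0).round(3),q.max(0).round(3),cv2.minEnclosingCircle((q[:,:2]*1000).astype(np.float32)))
cv2.imwrite('pics/s17c.png',cv2.resize(im[70:200,260:420],None,fx=4,fy=4)[:,:,::-1])
E
```

```text
t 36.05 pos [ 0.5575 -0.3942  0.2782] yaw 98.66 -> turn 0.003 shift [ 0.001  -0.0023  0.1372] w 0.0215 F [-0.1  0.5 -2.1] 60.0
133 [ 0.528 -0.427  0.1  ] [ 0.587 -0.367  0.113] ((556.1069946289062, -396.22381591796875), 30.943660736083984)
```

View pics/s17c.png

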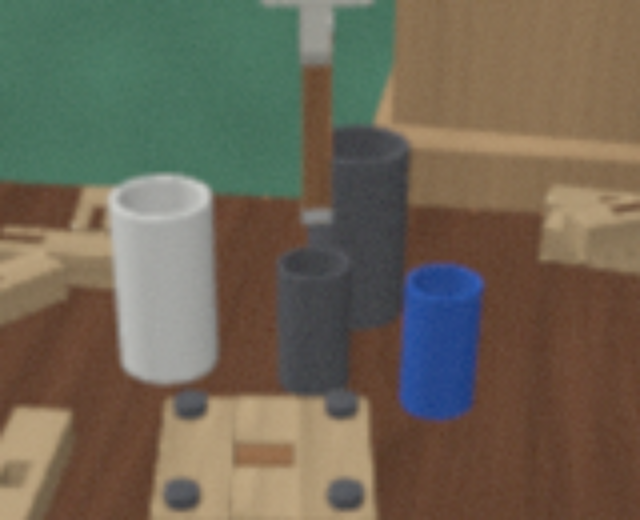

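Call:
{"name": "jog_arm", "arguments": {
  "plan": [
    [[0.001, -0.002, 0.02, 0, 0.01], [0, 0, 0.025, 0, 0.01], [0, 0, 0.025, 0, 0.01], [0, 0, 0.025, 0, 0.01], [0, 0, 0.02, 0, 0.01], [0, 0, 0.012, 0, 0.01], [0, 0, 0.006, 0, 0.01], [0, 0, 0.003, 0, 0.01]]
  ]
}}

```text
time: 37.1
ee_pos: [0.5561, -0.3979, 0.1429]
tcp_rot: [0.0, -0.075, 0.997, -0.0]
force: [0.3, -0.7, -0.5]
grip_width: 0.0219
finger_force: 60.0
```

Call:
{"name": "jog_arm", "arguments": {
  "plan": [
    [[0, 0, 0, 0, 0.01], [0, 0, 0, 0, 0.024], [0, 0, 0, 0, 0.03], [0, 0, 0, 0, 0.04], [0, 0, 0, 0, 0.04], [0, 0, 0, 0, 0.04], [0, 0, -0.02, 0, 0.04], [0, 0, -0.03, 0, 0.04]]
  ],
  "squeeze": 5
}}

```text
time: 38.1
ee_pos: [0.5552, -0.3976, 0.1922]
tcp_rot: [-0.001, -0.074, 0.997, 0.001]
force: [0.4, 0.2, 0.2]
grip_width: 0.0396
finger_force: 0.0
```

Call:
{"name": "jog_arm", "arguments": {
  "plan": [
    [[0, 0, -0.04, 0, 0.04], [0, 0, -0.04, 0, 0.04], [0, 0, -0.04, 0, 0.04], [0.03, 0, 0, 0, 0.04], [0.04, 0, 0, 0, 0.04], [0.04, 0, 0, 0, 0.04], [0, 0, 0, 0, 0.04], [0, 0, 0, 0, 0.04]]
  ]
}}

```text
time: 39.1
ee_pos: [0.4475, -0.4141, 0.3128]
tcp_rot: [0.0, -0.075, 0.997, 0.0]
force: [0.1, 0.7, 0.2]
grip_width: 0.0402
finger_force: 0.0
```

```bash
python3 - <<'E'
from h import *
go(.5,-.3,.3)
im,d,ci=snap('side','s18'); print(pegz('s18')); P=cloud(d,ci).reshape(-1,3)
q=P[(abs(P[:,0]-.556)<.05)&(abs(P[:,1]+.396)<.05)&(P[:,2]>.12)&(P[:,2]<.25)]
for z in (.13,.15,.17,.19): 
    k=q[abs(q[:,2]-z)<.01]; print(z,len(k),k.mean(0).round(3) if len(k) else '')
cv2.imwrite('pics/s18c.png',cv2.resize(im[70:220,240:440],None,fx=4,fy=4)[:,:,::-1])
E
```

```text
t 39.1 pos [ 0.4475 -0.4141  0.3128] yaw 98.56 -> turn 0.0 shift [-0.0689  0.105   0.0128] w 0.0402 F [0.1 0.7 0.2] 0.0
[52, 0.0808, 56, 0.0802, 41, 0.0803, 41, 0.0808]
0.13 44 [ 0.57  -0.387  0.131]
0.15 45 [ 0.574 -0.387  0.15 ]
0.17 44 [ 0.576 -0.388  0.169]
0.19 0
```

View pics/s18c.png

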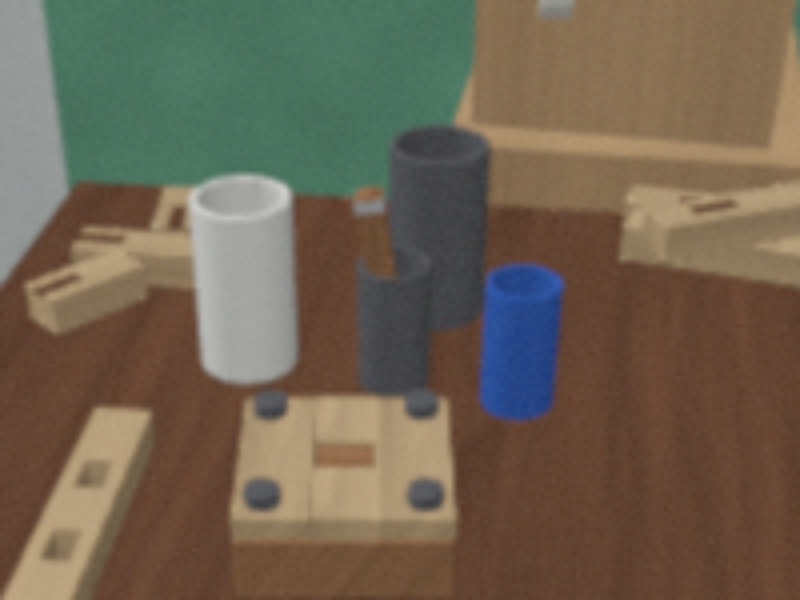

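```bash
python3 -c "
from workcell import bot
print(bot.close_job())"
```

```text
the job is handed in; nothing more can be done
None
```

The job is handed in after about 39 s. All four pegs read home at about 80 mm, the cap board is flush with the tenon, and the drift is in the small dark pot leaning roughly 8 degrees against the rim. On the first round peg 0 went to about two thirds of its travel instead of half. To bring the drift upright I nudged its tip against the side of the base block.

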